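Index the dish turntable by one hole

TASK

Step the dish turntable on by one index hole: press down the plunger (the black round cap at the end of the arm that sticks out of the table), and with it pressed in push the arm round anticlockwise, seen from above, to the very next hole of the ring; there let the plunger spring right back up so that the table is locked. Only press and push, pick nothing up: the dishes stay lying in their pockets and the things standing around are left where they are.

Things in the scene. Friction and masses are not known exactly. Their poses are not given: they have to be found in the camera images.
- plunger_cap (a point): Centre of the top face of the plunger's cap, a flat black disc 36 mm wide on a vertical stem at the end of the grey arm that sticks out of the turntable, 150 mm from its axis. Top 72 mm above the bench at rest; pressed, it goes straight down up to 12 mm (spring, 4 N at first, 8 N at the bottom). z up, x points to the turntable's axis.
- cheek (a point): Top centre of the leading one of two upright steel cheeks fixed to the arm either side of the cap: 52 mm apart inside with the cap midway, each 7 mm thick, 30 mm long along the arm, tops 84 mm above the bench. A fingertip on the cap that moves anticlockwise about the axis bears on this cheek and pushes the arm round.
- table_axis (a point): The turntable's vertical axis, at its upper face, 56 mm above the bench. The table is a round aluminium plate 216 mm wide, 12 mm thick, with four dish pockets 68 mm from the axis, at 45 degrees to the arm's line. Its pedestal is fixed to the bench; place and direction differ from run to run.
- next_hole (a point): Upper mouth of the hole to lock in, in the fixed steel index ring (272 mm wide, upper face 38 mm above the bench) that shows round the table's edge. The ring has eight 13 mm holes, 45 degrees apart, 122 mm from the axis; this one is 45 degrees anticlockwise, seen from above, from the hole that holds the pin at the start.
- turntable (a joint): Angle of the table with its arm, rad: 0 at the start, locked in the first hole; grows anticlockwise seen from above; next hole at 0.785. About 0.015 of play when locked. Free, it turns with light friction (about 1 N at the cap) and stays where it is left.
- plunger (a joint): How far the plunger is pressed, m: 0 = up, its 10 mm round-nosed pin in a hole; 0.012 = fully in. The pin hooks under the ring and rises through the hole from below: pressing frees the table from about 0.008 on. Let go between holes it rests on the ring's underside at about 0.0075, and springs up when within about 0.025 rad of a hole.
- dish_1: Loose clear plastic petri dish with its lid, 61 mm in diameter, 16 mm high, lying in pocket 1 of the turntable; origin at the centre of its underside, z up.
- pocket_1 (a point): Centre of the floor of pocket 1, a 66 mm wide recess with a 3 mm lip on the table's upper face; turns with the table.
- dish_2: Loose clear plastic petri dish with its lid, 61 mm in diameter, 16 mm high, lying in pocket 2 of the turntable; origin at the centre of its underside, z up.
- pocket_2 (a point): Centre of the floor of pocket 2, a 66 mm wide recess with a 3 mm lip on the table's upper face; turns with the table.
- dish_3: Loose clear plastic petri dish with its lid, 61 mm in diameter, 16 mm high, lying in pocket 3 of the turntable; origin at the centre of its underside, z up.
- pocket_3 (a point): Centre of the floor of pocket 3, a 66 mm wide recess with a 3 mm lip on the table's upper face; turns with the table.
- film_box: Loose cardboard box of sealing film, 56 x 118 mm, 56 mm high, to the left of the turntable; a bystander. Origin at the centre of its underside.
- timer: Loose beige bench timer, an upright block 63 x 52 mm, 108 mm high, to the right of the turntable; a bystander. Origin at the centre of its underside.
- bottle: Loose glass bottle with a screw cap, 55 mm wide, 103 mm high, to the left in front of the turntable; a bystander. Origin at the centre of its underside.
Mind the look-alikes: they are no part of the job. Leave any pink look-alike of the dish_3 alone.

How it is judged:
On the way, in this order (a step that is already met when the one before it is completed fails the run):
1. the plunger is pressed in (9 mm or more) while the table is still in its first hole (within 0.12 rad) (value of joint plunger above 0.009 m and value of joint turntable below 0.12 rad), for 0.05 s.
2. the table is on its way between the holes with the plunger in (value of joint plunger above 0.006 m and value of joint turntable above 0.3 rad).
3. the plunger is up in the next hole (value of joint turntable between 0.750398 and 0.820398 rad and value of joint plunger below 0.003 m), for 0.2 s.
At the end, for the whole second after the job is handed in: The table stands at rest one hole on (0.785 rad, within 0.035) with the plunger sprung up (less than 3 mm pressed); each dish lies flat within 8 mm of its pocket's centre; film box, timer and bottle are within 30 mm of where they stood (all of step 3 and velocity of joint turntable between -0.05 and 0.05 rad/s and horizontal distance between dish_1 and pocket_1 below 0.008 m and horizontal distance between dish_2 and pocket_2 below 0.008 m and horizontal distance between dish_3 and pocket_3 below 0.008 m and angle between each of dish_1, dish_2, dish_3's own z axis and vertical below 0.1 rad and distance of each of film_box, timer, bottle from where it was at the start of the episode below 0.03 m); the robot touches nothing.
It fails at once if the table is turned past the next hole (more than 1.2 rad) or backwards (below -0.25 rad) (value of joint turntable above 1.2 rad or value of joint turntable below -0.25 rad).
It fails at once if a dish is lifted or knocked out of its pocket (height (world z) of any of dish_1, dish_2, dish_3 above 0.075 m or horizontal distance between dish_1 and pocket_1 above 0.02 m or horizontal distance between dish_2 and pocket_2 above 0.02 m or horizontal distance between dish_3 and pocket_3 above 0.02 m).
It fails at once if a bystander is lifted, pushed away or knocked over (distance of any of film_box, timer, bottle from where it was at the start of the episode above 0.04 m or angle between any of film_box, timer, bottle's own z axis and vertical above 0.5 rad).
It also fails if it takes over 40 s, if anything falls off the work surface, if the arm or the gripper's body presses on something with over 40 N, if the wrist force passes 120 N, or if a joint passes its speed limit or range.

ROBOT

A 7-joint arm with a two-finger parallel gripper is mounted at the origin on a cart in front of the work surface, level with it; the furniture and walls round the work are solid. World frame = base frame: x ahead of the robot, y to its left, z up, the work surface at z = 0. Lengths are in m, angles in rad, forces in N, time in s.
With the tool pointing down it reaches from about 0.4 to 0.85 m from the base axis. Payload 4.5 kg.
Tool frame: the origin (TCP) lies at the very end of the fingers, on their centre line; the grasp point (between the pads) lies 19 mm behind it (tcp_to_grasp is the z of the grasp point in the tool frame, in m); z points along the fingers, y is the line along which they close (so a half turn about z gives the same grasp; the last joint's range is limited). The gripper opens to 88 mm and grips with 3 to 60 N. Pads are 18 mm wide; open, the fingers measure 123 mm over their backs; the gripper's body (75 mm by 187 mm) begins 45 mm behind the grasp point.
Start: joints at [-1.112, 0.689, -0.195, 1.565, 0.157, 0.902, -0.215], TCP at [0.258, 0.569, 0.239] pointing down, gripper open.
Joint ranges: [-3.01, 3.01], [-0.46, 2.08], [-1.47, 1.51], [0.13, 2.56], [-1, 4.14], [0.04, 2.09], [-2.66, 2.66]. Speed limits (rad/s): [2.57, 2.57, 3.14, 3.14, 3.14, 3.14, 3.14].

INTERFACE

Orientations are given as a unit quaternion [x, y, z, w].
In Python, from plant import * gives the robot as it stands. The module is installed in compiled form; this text tells all that it offers.
- The arm moves only by the shell command python3 -m jog 'ROWS' [OPENING] [FORCE]. ROWS is JSON, a list that holds one entry, the list of rows, each a list of 6 numbers: the shift along the tool's x, y, z in m, then the turn, a rotation vector about the tool's x, y, z in rad. In form: [[[dx, dy, dz, ax, ay, az], ...]]. A call has 1 to 12 rows; each row shifts and turns the commanded pose from where the row before left it, along the tool's axes as they then stand; what a row does not reach is not made up. A row lasts 1/8 s, in which the tool goes at most 62.5 mm and 10.7 degrees, less where a joint would pass 70% of its speed; a pose out of reach is approached as far as the arm can. A call with a gripper value outside its range is refused whole. OPENING is the finger opening in m, from 0 to 0.0881, set as the call begins (- or left out, the last holds). The fingers move at their own pace and stop on an object; FORCE is the grip in N (left out, the last holds). Time passes only in rows, so rows that do not move let the fingers close. It gives the time, the measured TCP pose, the force, the opening and the grip force at its end, in the units of the state.
- get_state(): the state, without advancing time (a new reading comes with each control period).
- snapshot(name): name is "scene" or "top"; returns a dict with "frame" (400x640x3 uint8, red, green, blue), "mtx" (3x3 intrinsics, pixels), "D" ([k1, k2, p1, p2, k3] as OpenCV has them; the pictures are not rectified), "xyz" and "orientation" of the camera in the world. Camera axes: x right, y down, z forward; pixel columns grow to the right and rows downward; lengths in m; the calibration is good to about 2 mm. A picture is of the moment at which its call begins. There is no depth.
- finish_job(): hands the job in; it is judged then, once.
The state is a dict: "clock": time; "q": joint angles; "qd": joint speeds; "joint_torque": joint torques, N m; "tool_pos": TCP position; "eef_rot": TCP orientation; "contact_force": force on the tool from outside, world axes, zero at the start; "moment": the same for the moment, N m; "opening": opening from 0.0 (shut) to 1.0 (fully open); "finger_force": force on a finger pad.
Only numpy, scipy, OpenCV 4.12 (cv2) and the standard library are available. Lean on these libraries where they do the work, as an engineer would, in place of code of your own. Each camera call takes 0.05 s, during which the arm holds its last target. There are 200 camera calls.

## Working session

There is one attempt and no reset: what is moved stays moved. The work goes in short steps, Python scripts to look and compute and a shell command to move; the robot and the scene stay as the last step left them, time stands still between calls to the robot, and variables do not carry over. Pictures are saved under pics/ and viewed, at most 10 in all, crops included, and the job is handed in when it is done.

```bash
mkdir -p pics
python3 - <<'E'
from plant import *
import cv2
for n in("scene","top"):
    s=snapshot(n); cv2.imwrite(f"pics/{n}0.png",s["frame"][:,:,::-1]); print(n,s["xyz"],s["orientation"],s["mtx"],s["D"])
st=get_state();print(st["clock"],st["tool_pos"],st["eef_rot"],st["opening"])
E
```

```text
scene [-0.01998702 -0.39057005  0.7834235 ] [ 0.7937759  -0.46728997  0.19723731 -0.33564468] [[390.73970971   0.         323.26494841]
 [  0.         390.73970971 199.92975751]
 [  0.           0.           1.        ]] [0.00515921 0.         0.         0.         0.        ]
top [ 0.48281066 -0.01336701  1.19934511] [-0.6985917   0.71359953 -0.04428647  0.02800092] [[494.67759727   0.         315.75137995]
 [  0.         494.67759727 201.96068736]
 [  0.           0.           1.        ]] [-0.04806959  0.          0.          0.          0.        ]
0.1 [0.25737696 0.56893601 0.23799785] [ 2.10772128e-01  9.77534885e-01 -8.02629902e-04 -1.21214633e-04] 0.9995201140212592
```

View pics/top0.png

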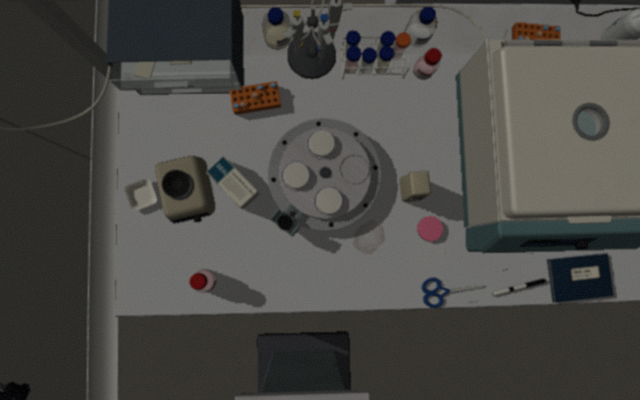

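View pics/scene0.png

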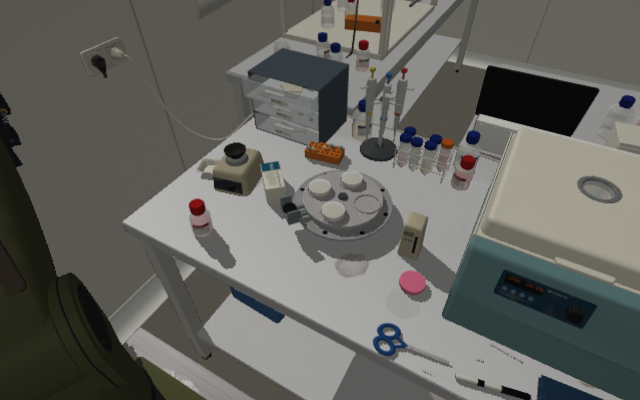

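The top view shows the table axis near (325,172) and the arm with its black cap near (287,220), lower left of the table. Anticlockwise takes the cap towards the bottom of the picture. The pink disc at (431,229) is the look-alike, and I'll leave it alone. I'll zoom in to confirm.

Run:
```python
import cv2
a=cv2.imread("pics/top0.png")[165:245,255:355]
a=cv2.resize(a,None,fx=7.5,fy=7.5,interpolation=cv2.INTER_CUBIC)
cv2.imwrite("pics/c1.png",cv2.convertScaleAbs(a,alpha=1.6))
a=cv2.imread("pics/scene0.png")[165:245,260:360]
a=cv2.resize(a,None,fx=7.5,fy=7.5,interpolation=cv2.INTER_CUBIC)
cv2.imwrite("pics/c2.png",cv2.convertScaleAbs(a,alpha=1.6))
```

```text
(no output)
```

View pics/c1.png

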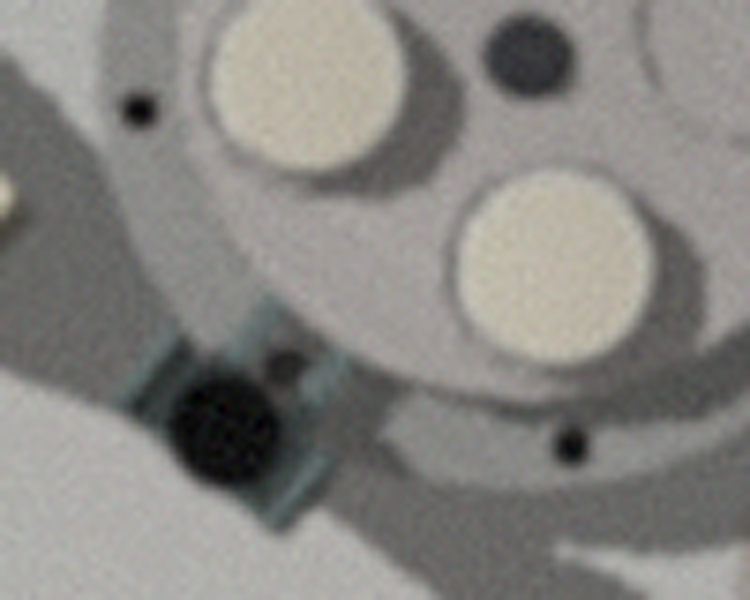

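View pics/c2.png

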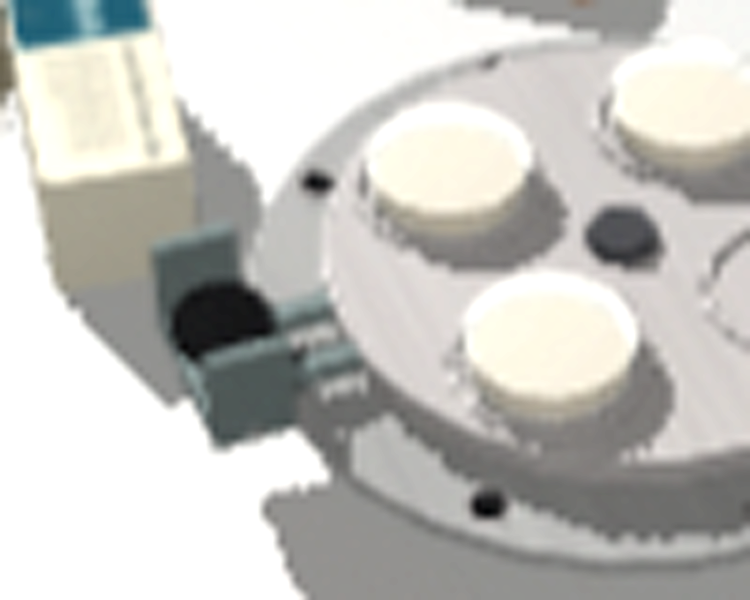

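The top crop shows the cap at (225,430), the hub at (530,55) and the next hole at (571,445), with the two cheeks on either side of the cap. The scene crop confirms this, with the cap at (225,315) and the film box close behind the trailing cheek.

```bash
cat > h.py <<'E'
from plant import *
import cv2, numpy as np
from scipy.spatial.transform import Rotation as R
def ray(s,px,z):
    u=cv2.undistortPoints(np.array([[px]],float),s["mtx"],s["D"])[0,0]
    d=R.from_quat(s["orientation"]).apply([u[0],u[1],1]); c=np.array(s["xyz"])
    return c+d*(z-c[2])/d[2]
E
python3 - <<'E'
from h import *
t=snapshot("top");s=snapshot("scene")
f=lambda o,p:[(o[i]+(p[i]+.5)/7.5-.5) for i in(0,1)]
T=(255,165);S=(260,165)
r={}
for n,cam,o,p,z in[("capT",t,T,(225,430),.072),("capS",s,S,(225,315),.072),("hubT",t,T,(530,55),.062),("hubS",s,S,(622,235),.062),("nextT",t,T,(571,445),.038),("nextS",s,S,(488,505),.038),("prevT",t,T,(140,110),.038),("prevS",s,S,(318,182),.038)]:
    r[n]=ray(cam,f(o,p),z);print(n,r[n].round(4))
A=(r["nextT"]+r["nextS"]+r["prevT"]+r["prevS"])/4
for k in"TS":
    d=r["cap"+k]-r["hub"+k];print(np.linalg.norm(d[:2]),np.degrees(np.arctan2(d[1],d[0])))
    d=r["next"+k]-r["hub"+k];print(np.linalg.norm(d[:2]),np.degrees(np.arctan2(d[1],d[0]))-45)
E
```

```text
capT [0.554  0.0314 0.072 ]
capS [0.5566 0.029  0.072 ]
hubT [ 0.6692 -0.0646  0.062 ]
hubS [ 0.6674 -0.0673  0.062 ]
nextT [ 0.5492 -0.0755  0.038 ]
nextS [ 0.5509 -0.077   0.038 ]
prevT [0.6579 0.058  0.038 ]
prevS [0.6606 0.0566 0.038 ]
0.14992561902654997 140.18383294864165
0.12048750265630845 -219.79499698802957
0.14685966878507914 139.01115337665217
0.1169217354094288 -220.22872773188735
```

```bash
python3 -m jog '[[[-0.04,-0.03,0,0,0,0],[-0.04,-0.03,0,0,0,0],[-0.04,-0.03,0,0,0,0],[-0.04,-0.03,0,0,0,0],[-0.04,-0.03,0,0,0,0],[-0.04,-0.03,0,0,0,0],[-0.04,-0.03,0,0,0,0],[-0.04,-0.03,0,0,0,0],[-0.04,-0.03,0,0,0,0],[-0.04,-0.03,0,0,0,0],[0,0,0,0,0,0.137],[0,0,0,0,0,0.137]]]' 0
cat >> h.py <<'E'
AX=np.array([0.668,-0.066])
def go(deg,z,off=0,rad=.15):
    "tool-frame shift to cap at arm angle deg, shifted off m anticlockwise; turn about tool z for y at deg-90"
    s=get_state(); r=R.from_quat(s["eef_rot"]); a=np.radians(deg)
    p=np.r_[AX+rad*np.array([np.cos(a),np.sin(a)])+off*np.array([-np.sin(a),np.cos(a)]),z]
    y=r.apply([0,1,0]); yaw=np.degrees(np.arctan2(y[1],y[0]))
    print(s["clock"],"pos",np.round(s["tool_pos"],4),"shift",r.inv().apply(p-s["tool_pos"]).round(4),"turn",-np.radians(deg-90-yaw).round(3),"tilt",r.apply([0,0,1]).round(3),"F",np.round(s["contact_force"],1),s["opening"])
E
python3 -c "
from h import *
go(140,.1)"
```

```text
clock: 1.7
tool_pos: [0.4987, 0.1302, 0.2386]
eef_rot: [0.346, 0.938, 0.0, -0.0]
contact_force: [0.1, -0.1, -0.3]
opening: 0.008
finger_force: 0.0
1.7 pos [0.4987 0.1302 0.2386] shift [-0.1061 -0.0407  0.1386] turn -0.008 tilt [-0.  0. -1.] F [ 0.1 -0.1 -0.3] 0.007932890882123397
```

```bash
python3 -m jog '[[[-0.035,-0.0135,0,0,0,0],[-0.035,-0.0135,0,0,0,0],[-0.036,-0.0137,0.02,0,0,-0.008],[0,0,0.04,0,0,0],[0,0,0.04,0,0,0],[0,0,0.038,0,0,0],[0,0,0,0,0,0],[0,0,0,0,0,0]]]' 0
python3 -c "
from h import *
go(140,.1)
s=snapshot('scene')['frame'][150:250,235:360,::-1]
t=snapshot('top')['frame'][150:250,235:360,::-1]
a=np.vstack([cv2.resize(x,None,fx=6,fy=3*2,interpolation=2)[150:450] if 0 else cv2.resize(x[25:75],None,fx=6,fy=6,interpolation=2) for x in(s,t)])
cv2.imwrite('pics/d1.png',cv2.convertScaleAbs(a,alpha=1.6))"
```

```text
clock: 2.7
tool_pos: [0.5541, 0.0321, 0.1017]
eef_rot: [0.339, 0.941, 0.0, 0.001]
contact_force: [-0.2, 0.0, 0.1]
opening: 0.006
finger_force: 0.0
2.7 pos [0.5541 0.0321 0.1017] shift [-0.0003 -0.002   0.0017] turn 0.007 tilt [ 0.002  0.    -1.   ] F [-0.2  0.   0.1] 0.006159808994969905
```

View pics/d1.png

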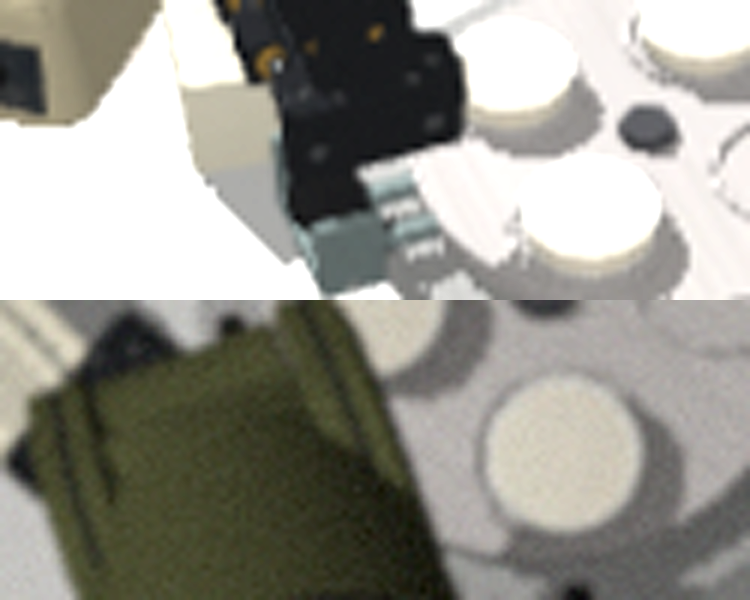

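The scene crop (top half) shows the closed fingertips above the cap, between the cheeks. The top view is blocked by the gripper. I'll go down onto the cap.

```bash
python3 -m jog '[[[0,-0.001,0.015,0,0,0],[0,0,0.01,0,0,0],[0,0,0.005,0,0,0],[0,0,0,0,0,0]]]' 0 && python3 -m jog '[[[0,0,0.004,0,0,0],[0,0,0.004,0,0,0],[0,0,0.002,0,0,0],[0,0,0,0,0,0],[0,0,0,0,0,0]]]' 0
python3 -c "
from h import *
go(140,.061)"
```

```text
clock: 3.3
tool_pos: [0.5522, 0.0312, 0.0704]
eef_rot: [0.339, 0.941, -0.0, -0.001]
contact_force: [-1.2, 0.3, 4.3]
opening: 0.003
finger_force: 1.8
clock: 3.92
tool_pos: [0.5525, 0.0315, 0.061]
eef_rot: [0.338, 0.941, 0.0, -0.0]
contact_force: [-2.1, 0.9, 7.0]
opening: 0.006
finger_force: 3.4
3.925 pos [0.5525 0.0315 0.061 ] shift [-0.0011 -0.0005  0.    ] turn 0.008 tilt [-0.  0. -1.] F [-2.1  0.9  7. ] 0.006474840820208051
```

```bash
python3 -m jog '[[[0,0,0.0012,0,0,0],[0,0,0,0,0,0],[0,-0.003,0,0,0,0],[0,-0.003,0,0,0,0],[0,-0.002,0,0,0,0],[0,0,0,0,0,0]]]' 0 && python3 -m jog '[[[-0.0001,-0.0055,0,0,0,-0.035],[-0.0001,-0.0055,0,0,0,-0.035],[-0.0001,-0.0055,0,0,0,-0.035],[-0.0001,-0.0055,0,0,0,-0.035],[0,0,0,0,0,0]]]' 0
python3 -c "
from h import *
go(148,.060,.008)"
```

```text
clock: 4.68
tool_pos: [0.5485, 0.0259, 0.0603]
eef_rot: [0.338, 0.941, 0.001, 0.001]
contact_force: [-1.5, 1.5, 9.0]
opening: 0.006
finger_force: 4.3
clock: 5.3
tool_pos: [0.5363, 0.0068, 0.0603]
eef_rot: [0.272, 0.962, 0.001, 0.002]
contact_force: [-0.4, -0.6, 7.0]
opening: 0.002
finger_force: 3.9
5.3 pos [0.5363 0.0068 0.0603] shift [-0.0003  0.0001  0.0003] turn 0.008 tilt [ 0.003  0.    -1.   ] F [-0.4 -0.6  7. ] 0.002338452759042921
```

```bash
python3 -m jog '[[[-0.0004,-0.0053,0,0,0,-0.035],[-0.0004,-0.0053,0,0,0,-0.035],[-0.0004,-0.0053,0,0,0,-0.035],[-0.0004,-0.0053,0,0,0,-0.035],[-0.0004,-0.0053,0,0,0,-0.035],[-0.0004,-0.0053,0,0,0,-0.035],[-0.0004,-0.0053,0,0,0,-0.035],[-0.0004,-0.0053,0,0,0,-0.035],[-0.0004,-0.0053,0,0,0,-0.035],[-0.0004,-0.0053,0,0,0,-0.035],[-0.0004,-0.0053,0,0,0,-0.035],[0,0,0,0,0,0]]]' 0
python3 -c "
from h import *
go(170,.060,.008)
s=snapshot('scene')['frame'][165:265,260:385,::-1]
cv2.imwrite('pics/e1.png',cv2.convertScaleAbs(cv2.resize(s,None,fx=6,fy=6,interpolation=2),alpha=1.4))"
```

```text
clock: 6.8
tool_pos: [0.519, -0.0489, 0.0603]
eef_rot: [0.083, 0.997, 0.0, 0.002]
contact_force: [-0.4, -1.0, 8.5]
opening: 0.007
finger_force: 4.1
6.8 pos [ 0.519  -0.0489  0.0603] shift [0.0003 0.001  0.0003] turn 0.008 tilt [ 0.003 -0.    -1.   ] F [-0.4 -1.   8.5] 0.006901118364073774
```

View pics/e1.png

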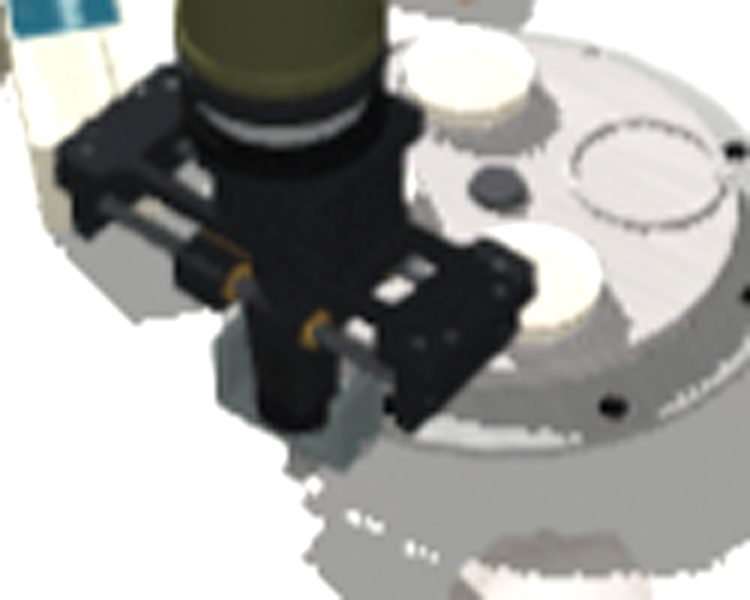

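The table has turned about 30°, and the fingers are still between the cheeks on the cap. I'll lift so the pin rests on the ring's underside, then push the cheek slowly until the pin snaps in.

```bash
python3 -m jog '[[[0,0,-0.008,0,0,0],[0,0,-0.006,0,0,0],[-0.0004,-0.0053,0,0,0,-0.035],[-0.0004,-0.0053,0,0,0,-0.035],[-0.0004,-0.0053,0,0,0,-0.035],[-0.0004,-0.0053,0,0,0,-0.035],[0,0,0,0,0,0]]]' 0
python3 -c "
from h import *
go(178,.074,.008)"
python3 -m jog '[[[-0.0002,-0.0026,0,0,0,-0.017],[-0.0002,-0.0026,0,0,0,-0.017],[-0.0002,-0.0026,0,0,0,-0.017],[-0.0001,-0.0013,0,0,0,-0.009],[0,0,0,0,0,0]]]' 0
python3 -c "
from h import *
go(181.5,.074,.008)"
```

```text
clock: 7.72
tool_pos: [0.5168, -0.0709, 0.0733]
eef_rot: [0.013, 1.0, -0.0, -0.0]
contact_force: [-0.1, -0.7, -0.1]
opening: 0.004
finger_force: 0.0
7.725 pos [ 0.5168 -0.0709  0.0733] shift [-0.001   0.0021 -0.0007] turn 0.008 tilt [-0.    -0.001 -1.   ] F [-0.1 -0.7 -0.1] 0.004171066979537334
clock: 8.35
tool_pos: [0.5175, -0.0792, 0.0735]
eef_rot: [-0.017, 1.0, -0.0, -0.0]
contact_force: [-0.7, 0.9, -1.2]
opening: 0.007
finger_force: 0.8
8.35 pos [ 0.5175 -0.0792  0.0735] shift [-0.0008  0.0013 -0.0005] turn 0.008 tilt [-0. -0. -1.] F [-0.7  0.9 -1.2] 0.006915969543148964
```

```bash
for i in 1 2 3; do python3 -m jog '[[[-0.0001,-0.001,0,0,0,-0.006],[-0.0001,-0.001,0,0,0,-0.006],[0,0,0,0,0,0]]]' 0 | grep -E 'pos|contact'; done
python3 -c "
from h import *
go(185,.074,.008)"
```

```text
tool_pos: [0.5177, -0.0809, 0.0735]
contact_force: [-1.7, 2.8, -0.0]
tool_pos: [0.5182, -0.0833, 0.0735]
contact_force: [-1.9, 1.8, 0.4]
tool_pos: [0.5189, -0.0855, 0.0736]
contact_force: [-0.6, 0.8, -0.5]
9.475 pos [ 0.5189 -0.0855  0.0736] shift [-0.0002 -0.0016 -0.0004] turn -0.018 tilt [ 0.001 -0.001 -1.   ] F [-0.6  0.8 -0.5] 0.0031722067800304178
```

Steady contact at 1–2.8 N, and it isn't locked yet, so I'll keep creeping.

```bash
for i in 1 2 3 4; do python3 -m jog '[[[0,-0.001,0,0,0,-0.004],[0,0,0,0,0,0]]]' 0 | grep -E 'pos|contact'; done
python3 -c "
from h import *
go(185,.074,.008)
s=snapshot('scene')['frame'][165:265,260:385,::-1]
cv2.imwrite('pics/f1.png',cv2.convertScaleAbs(cv2.resize(s,None,fx=6,fy=6,interpolation=2),alpha=1.4))"
```

```text
tool_pos: [0.5188, -0.0861, 0.0736]
contact_force: [-0.0, -0.6, 0.0]
tool_pos: [0.5186, -0.0869, 0.0735]
contact_force: [-0.3, 0.8, 1.7]
tool_pos: [0.5186, -0.0878, 0.0735]
contact_force: [-0.3, 0.4, 0.5]
tool_pos: [0.5187, -0.0888, 0.0735]
contact_force: [-0.1, -0.5, -0.8]
10.475 pos [ 0.5187 -0.0888  0.0735] shift [-0.0007  0.0017 -0.0005] turn -0.001 tilt [ 0. -0. -1.] F [-0.1 -0.5 -0.8] 0.003490338686701193
```

```bash
for i in 1 2 3 4; do python3 -m jog '[[[0,-0.001,0,0,0,0],[0,0,0,0,0,0]]]' 0 | grep -E 'pos|contact'; done
python3 -c "
from h import *
go(185,.074,.008)
s=snapshot('scene')['frame'][165:265,260:385,::-1]
cv2.imwrite('pics/f2.png',cv2.convertScaleAbs(cv2.resize(s,None,fx=6,fy=6,interpolation=2),alpha=1.4))"
```

```text
tool_pos: [0.5188, -0.0898, 0.0735]
contact_force: [-0.9, 0.3, 0.2]
tool_pos: [0.5189, -0.0905, 0.0735]
contact_force: [-0.2, -0.2, -0.2]
tool_pos: [0.5192, -0.0916, 0.0735]
contact_force: [0.7, 0.5, -0.8]
tool_pos: [0.5193, -0.0927, 0.0735]
contact_force: [-0.2, 1.1, 0.1]
11.525 pos [ 0.5193 -0.0927  0.0735] shift [-0.0005  0.0056 -0.0005] turn -0.001 tilt [ 0.  0. -1.] F [-0.2  1.1  0.1] 0.003763794666601482
```

View pics/f2.png

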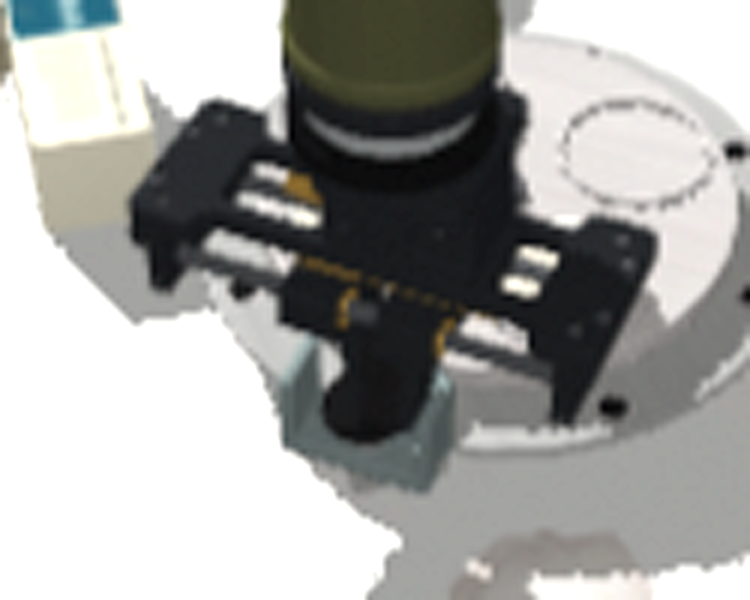

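The picture shows the fingers inside the cheeks, close to the leading one. The empty pocket ring is at about (640,152), and I can use it to measure the table's angle.

```bash
python3 -c "
from h import *
s=snapshot('scene')
f=lambda p:[260+(p[0]+.5)/6-.5,165+(p[1]+.5)/6-.5]
def rep(n,p,z):
    q=ray(s,f(p),z); d=q[:2]-AX; print(n,q.round(4),np.hypot(*d).round(4),np.degrees(np.arctan2(d[1],d[0])).round(1))
rep('pocket e1',(648,172),.057);rep('pocket f2',(640,152),.057)
for z in(.072,.0645):rep('cap',(362,405),z)
rep('lead cheek outer top corner',(455,385),.084); rep('hole',(612,406),.038)
st=get_state();d=np.array(st['tool_pos'])[:2]-AX;print(np.hypot(*d),np.degrees(np.arctan2(d[1],d[0])))
a=s['frame'][210:250,300:345,::-1]
cv2.imwrite('pics/g1.png',cv2.convertScaleAbs(cv2.resize(a,None,fx=14,fy=14,interpolation=2),alpha=2.5))"
```

```text
pocket e1 [ 0.7145 -0.1199  0.057 ] 0.0712 -49.2
pocket f2 [ 0.7249 -0.1112  0.057 ] 0.0727 -38.4
cap [ 0.5188 -0.0817  0.072 ] 0.15 -174.0
cap [ 0.5245 -0.0784  0.0645] 0.144 -175.1
lead cheek outer top corner [ 0.5369 -0.1141  0.084 ] 0.1397 -159.9
hole [ 0.5951 -0.1591  0.038 ] 0.1182 -128.1
0.1512663381547495 -169.82759121616752
```

View pics/g1.png

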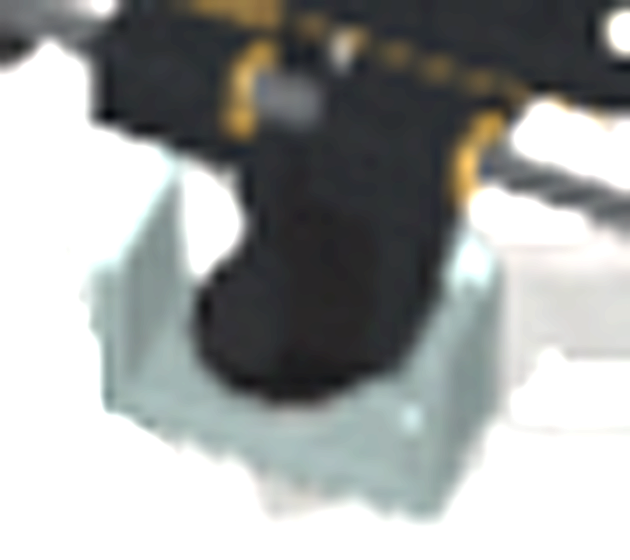

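The cap reads as sprung up: taking z = 72 mm gives a radius of exactly 150 mm at about 186°. I'll check the lock by pushing a little further and watching for a hard stop.

```bash
for i in 1 2 3; do python3 -m jog '[[[0,-0.001,0,0,0,0],[0,0,0,0,0,0]]]' 0 | grep -E 'pos|contact'; done
```

```text
tool_pos: [0.5193, -0.0933, 0.0735]
contact_force: [0.8, 1.9, 0.1]
tool_pos: [0.5194, -0.0937, 0.0735]
contact_force: [1.4, 4.0, 1.1]
tool_pos: [0.5194, -0.094, 0.0735]
contact_force: [0.3, 6.5, 1.5]
```

The force builds to 6.5 N with almost no motion, so the table is locked. I'll back off the cheek and go straight up.

```bash
python3 -m jog '[[[0,0.004,0,0,0,0],[0,0.004,0,0,0,0],[0,0,-0.015,0,0,0],[0,0,-0.03,0,0,0],[0,0,-0.05,0,0,0],[0,0,-0.05,0,0,0],[0.05,0,0,0,0,0],[0.05,0,0,0,0,0],[0.05,0,0,0,0,0],[0,0,0,0,0,0]]]' 0
python3 -c "
from h import *
print([ (snapshot(n)['frame'].shape,cv2.imwrite('pics/z_%s.png'%n,cv2.convertScaleAbs(cv2.resize(snapshot(n)['frame'][130:255,225:425,::-1],None,fx=4,fy=4,interpolation=2),alpha=1.4))) for n in('top',)])"
```

```text
clock: 13.62
tool_pos: [0.364, -0.102, 0.2191]
eef_rot: [-0.042, 0.999, -0.001, -0.003]
contact_force: [1.1, -0.4, -0.3]
opening: 0.004
finger_force: 0.0
[((400, 640, 3), True)]
```

View pics/z_top.png

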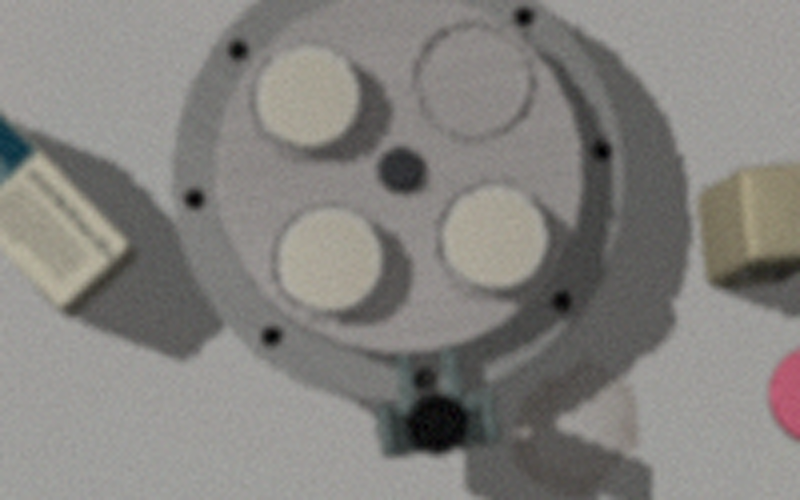

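The arm now sits at the next hole, with the cap at (437,422). All three dishes are in their pockets and the bystanders haven't moved. One last angle check before handing in.

```bash
python3 -c "
from h import *
t=snapshot('top')
f=lambda p:[225+(p[0]+.5)/4-.5,130+(p[1]+.5)/4-.5]
h=ray(t,f((403,170)),.062)
for z in(.072,.0645):
    d=(ray(t,f((437,422)),z)-h)[:2];a=np.degrees(np.arctan2(d[1],d[0]))%360;print(np.hypot(*d),a)
if abs(a-185)<2: print(finish_job())"
```

```text
0.14794365761887696 185.9695904351566
0.14773479916989699 186.15162556423456
the job is handed in; nothing more can be done
None
```

I turned the turntable on by one index hole and handed the job in. The last picture put the arm at about 186°, where the next hole is at about 185°. It stood firm against a 6.5 N push, and the cap looked sprung up. The dishes and bystanders looked undisturbed, but I got no verdict back from the judging.

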